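# Unstack the heat sinks into their jigs

## Robot

A 7-joint arm with a two-finger parallel gripper is mounted at the origin on the work surface. World frame = base frame: x ahead of the robot, y to its left, z up, the work surface at z = 0. Lengths are in m, angles in rad, forces in N, time in s.
With the tool pointing down it reaches from about 0.4 to 0.85 m from the base axis. Payload 4.5 kg.
Tool frame: the origin (TCP) lies at the centre of the arm's flange, where the gripper is bolted on; the fingertips stand nose_length ahead of it and the grasp point (between the pads) lies 147 mm ahead of it (nose_length is the distance from the TCP to the fingertips, in m); z points along the fingers, y is the line along which they close (so a half turn about z gives the same grasp; the last joint's range is limited). The gripper opens to 88 mm and grips with 3 to 60 N. Pads are 18 mm wide; open, the fingers measure 123 mm over their backs; the gripper's body (75 mm by 187 mm) begins 45 mm behind the grasp point.
Start: joints at [1.138, 0.689, -0.195, 1.565, 0.157, 0.902, -0.215], TCP at [0.281, -0.558, 0.405] pointing down, gripper open.
Joint ranges: [-3.01, 3.01], [-0.46, 2.08], [-1.47, 1.51], [0.13, 2.56], [-1, 4.14], [0.04, 2.09], [-2.66, 2.66]. Speed limits (rad/s): [2.57, 2.57, 3.14, 3.14, 3.14, 3.14, 3.14].

## Interface

Orientations are given as a unit quaternion [x, y, z, w].
In Python, from plant import * gives the robot as it stands.
- The arm moves only by the tool play_rows, never from a script. Its argument "rows" is a list that holds one entry, the list of rows, each a list of 6 numbers: the shift along the tool's x, y, z normalised to -1 to 1, where 1 is 0.5 m, then the turn, a rotation vector about the tool's x, y, z normalised to -1 to 1, where 1 is 0.5 rad. A call has 1 to 20 rows; each row is the pose to reach, as a shift and turn from the pose commanded when the call began, along the tool's axes at that moment; what a row does not reach only later rows make up. A row lasts 1/12 s, in which the tool goes at most 41.7 mm and 7.16 degrees, less where a joint would pass 70% of its speed; a pose out of reach is approached as far as the arm can. A call with a number of a shift or a turn outside -1 to 1 is refused whole. A call with a gripper value outside its range is refused whole. "claw" is the closure, from 0 (fully open) to 1 (shut), set as the call begins (left out, the last holds). The fingers move at their own pace and stop on an object; "squeeze" is the grip in N (left out, the last holds). Time passes only in rows, so rows that repeat a pose let the fingers close. It gives the time, the measured TCP pose, the force, the opening and the grip force at its end, in the units of the state.
- get_state(): the state, without advancing time (a new reading comes with each control period).
- snapshot(name): name is "side" or "top" or "wrist"; returns a dict with "pixels" (480x640x3 uint8, blue, green, red), "camera_matrix" (3x3 intrinsics, pixels), "world_to_cam" (4x4, takes a point from world to camera coordinates); the wrist camera has in their place "mount" (4x4, takes a point from camera to tool coordinates, whose origin is the TCP and whose axes are the flange's). Camera axes: x right, y down, z forward; pixel columns grow to the right and rows downward; lengths in m; the calibration is good to about 2 mm. The wrist camera is an equidistant fisheye: a pixel r from the principal point sees the ray r / f radians off the axis. A picture is of the moment at which its call begins: read the wrist's pose just before it. There is no depth.
- finish_job(): hands the job in; it is judged then, once.
The state is a dict: "clock": time; "q": joint angles; "qd": joint speeds; "joint_torque": joint torques, N m; "tool_pos": TCP position; "eef_rot": TCP orientation; "contact_force": force on the tool from outside, world axes, zero at the start; "moment": the same for the moment, N m; "opening": opening from 0.0 (shut) to 1.0 (fully open); "finger_force": force on a finger pad.
Only numpy, scipy, OpenCV 4.12 (cv2) and the standard library are available. Lean on these libraries where they do the work, as an engineer would, in place of code of your own. Each camera call takes 0.05 s, during which the arm holds its last target. There are 200 camera calls.

## Task

Five different aluminium heat sinks stand in two stacks on the electronics bench. Take the stacks apart and set each heat sink, fins up, flat on the floor of the recess that has its own shape and size in the row of grey jig plates. Leave the meter, the solder spool and the screwdriver where they are.

Things in the scene. Friction and masses are not known exactly. Their poses are not given: they have to be found in the camera images.
- bar_center (a point): Sizes in mm. Centre (half-way up) of the LONG heat sink: aluminium block 110 (its x) by 52 (its y) by 24 high, with fins running along its length. It starts at the bottom of one of the two stacks, on the bench. z is up through the fins.
- disc_center (a point): Sizes in mm. Centre (half-way up) of the LARGE ROUND heat sink: aluminium disc, diameter 64, 24 high, with fins like a star inside a thin round band. It starts at the bottom of the other stack, on the bench. z is up.
- square_center (a point): Sizes in mm. Centre (half-way up) of the SQUARE heat sink: aluminium, 40 by 40 by 20 high, with a grid of square pins on top; x and y are along its sides. It starts on the second level of one of the stacks (on the long or on the large round one) and has the small round heat sink on it. z is up.
- strip_center (a point): Sizes in mm. Centre (half-way up) of the SMALL OBLONG heat sink: aluminium, 56 (its x) by 28 (its y) by 20 high, with fins running across it. It starts on the second level of the other stack. z is up.
- button_center (a point): Sizes in mm. Centre (half-way up) of the SMALL ROUND heat sink: aluminium, diameter 28, 18 high, with rings round its side. It starts on top of the square one, at the top of that stack. z is up.
- jig_bar_floor (a point): Sizes in mm. Grey jig plate fixed to the bench, 146 (x) by 88 (y), with an oblong recess 126 (x) by 68 (y), for the long heat sink. The recess floor is lined black. The plate is 12 high and the recess 5 deep; this point is the middle of the recess floor, 7 above the bench. z is up.
- jig_disc_floor (a point): Sizes in mm. Grey jig plate fixed to the bench, 100 by 100, with a round recess of diameter 80, for the large round heat sink. The recess floor is lined black. The plate is 12 high and the recess 5 deep; this point is the middle of the recess floor, 7 above the bench. z is up.
- jig_square_floor (a point): Sizes in mm. Grey jig plate fixed to the bench, 76 by 76, with a square recess 56 by 56, for the square heat sink. The recess floor is lined black. The plate is 12 high and the recess 5 deep; this point is the middle of the recess floor, 7 above the bench. z is up.
- jig_strip_floor (a point): Sizes in mm. Grey jig plate fixed to the bench, 92 (x) by 64 (y), with an oblong recess 72 (x) by 44 (y), for the small oblong heat sink. The recess floor is lined black. The plate is 12 high and the recess 5 deep; this point is the middle of the recess floor, 7 above the bench. z is up.
- jig_button_floor (a point): Sizes in mm. Grey jig plate fixed to the bench, 64 by 64, with a round recess of diameter 44, for the small round heat sink. The recess floor is lined black. The plate is 12 high and the recess 5 deep; this point is the middle of the recess floor, 7 above the bench. z is up.
Things that resemble listed ones, but are neither listed nor needed, are in the scene too. What is shaped like the part that bears jig_bar_floor but yellow is not meant.

How it is judged:
By the outcome, as a careful person would: the job done as asked, in the order asked, and still so for the second after the job is handed in, with the robot touching nothing.
It also fails if it takes over 134 s, if anything falls off the work surface, if the arm or the gripper's body presses on something with over 40 N, if the wrist force passes 120 N, or if a joint passes its speed limit or range.

## Working session

There is one attempt and no reset: what is moved stays moved. The work goes in short steps, Python scripts to look and compute and a tool call to move; the robot and the scene stay as the last step left them, time stands still between calls to the robot, and variables do not carry over. Pictures are saved under pics/ and viewed, at most 14 in all, crops included, and the job is handed in when it is done.

Besides the shell and the picture viewer there is one more tool, called after ">>>" as name([rows], argument=value, ...), one row to a line, values as JSON. play_rows: Moves the arm, as the interface text tells. Its arguments: {"type":"object","properties":{"rows":{"type":"array"},"claw":{"type":"number"},"squeeze":{"type":"number"}},"required":["rows"]}

```bash
ls; mkdir -p pics
python3 - <<'E'
from plant import *
import cv2,numpy as np
s=get_state();print(s['clock'],s['tool_pos'],s['eef_rot'],s['opening'],s['contact_force'])
for n in ['top','side']:
    d=snapshot(n);cv2.imwrite(f'pics/{n}0.png',d['pixels']);print(n,d['camera_matrix'].tolist(),np.round(d['world_to_cam'],4).tolist())
E
```

```text
pics
0.0 [ 0.28109608 -0.55784587  0.40389693] [ 9.72871778e-01  2.31343077e-01 -2.76152221e-04 -8.99011513e-04] 1.0023046726540008 [-0.25214767  0.22858499  1.34961926]
top [[451.66502355318687, 0.0, 322.4844597223756], [0.0, 451.66502355318687, 239.82262410209142], [0.0, 0.0, 1.0]] [[0.0066, -0.9996, -0.0259, -0.0747], [-0.9859, -0.0022, -0.1675, 0.5807], [0.1674, 0.0267, -0.9855, 0.7696], [0.0, 0.0, 0.0, 1.0]]
side [[617.6560007376015, 0.0, 323.8793190590914], [0.0, 617.6560007376015, 241.98877176480005], [0.0, 0.0, 1.0]] [[-0.9851, -0.1706, -0.0202, 0.5276], [-0.0906, 0.6154, -0.783, 0.1608], [0.146, -0.7695, -0.6217, 1.0919], [0.0, 0.0, 0.0, 1.0]]
```

View pics/top0.png

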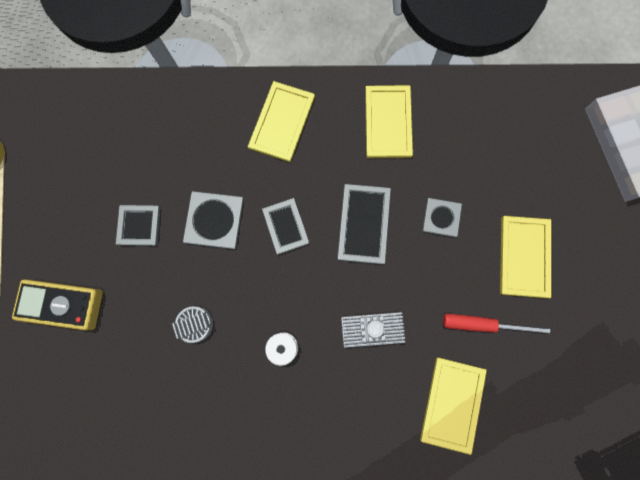

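View pics/side0.png

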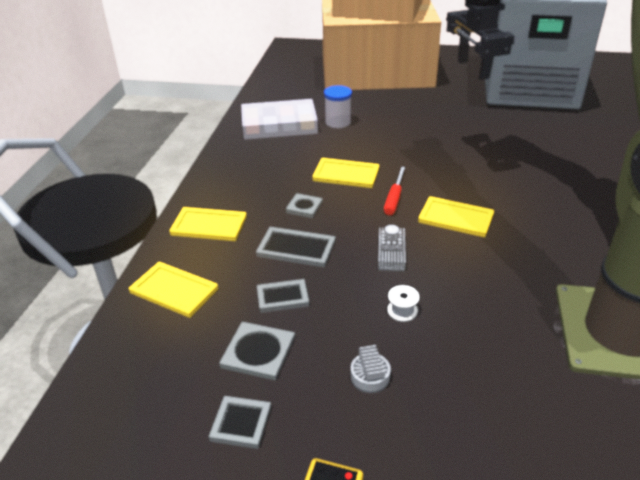

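The top view shows the long stack (long+square+button) at (374,329) and the disc stack (disc+strip) at (193,324). The grey jigs are square (138,225), disc (213,220), strip (286,226), bar (365,223) and button (442,217). The side view agrees and shows the fingertips near (463,60) and (485,75).

```bash
cat > h.py <<'E'
from plant import *
import cv2,numpy as np
from scipy.spatial.transform import Rotation as R
def ray(d,uv,z):
    """static camera pixel(s) -> world points on plane z"""
    uv=np.atleast_2d(np.float64(uv));T=d['world_to_cam'];Rm,t=T[:3,:3],T[:3,3]
    v=(np.linalg.inv(d['camera_matrix'])@np.c_[uv,np.ones(len(uv))].T).T@Rm
    c=-Rm.T@t
    return c+v*((z-c[2])/v[:,2])[:,None]
def wray(d,s,uv,z):
    """fisheye wrist pixel(s) -> world points on plane z"""
    uv=np.atleast_2d(np.float64(uv));K=d['camera_matrix'];p=(uv-K[:2,2])/[K[0,0],K[1,1]]
    th=np.linalg.norm(p,axis=1)+1e-12
    v=np.c_[p*(np.sin(th)/th)[:,None],np.cos(th)]
    M=d['mount'];Rt=R.from_quat(s['eef_rot']).as_matrix()
    c=Rt@M[:3,3]+s['tool_pos'];v=v@(Rt@M[:3,:3]).T
    return c+v*((z-c[2])/v[:,2])[:,None]
def rect(p):
    (c,(w,h),a)=cv2.minAreaRect(np.float32(p[:,:2]*1000))
    if w<h:w,h,a=h,w,a+90
    return np.round(c,1),round(w,1),round(h,1),round((a+90)%180-90,1)   # mm, long axis angle deg from x
def go(pos,close_deg,s=None):
    """rows numbers to put TCP at pos with closing line (tool y) at world angle close_deg"""
    s=s or get_state();Rt=R.from_quat(s['eef_rot']).as_matrix()
    a=np.radians(close_deg);best=None
    y=np.array([np.cos(a),np.sin(a),0])
    for sg in (1,-1):
        z=np.array([0,0,-1.]);Y=sg*y;G=np.c_[np.cross(Y,z),Y,z]
        rv=R.from_matrix(Rt.T@G).as_rotvec()
        if best is None or np.linalg.norm(rv)<np.linalg.norm(best):best=rv
    sh=Rt.T@(np.array(pos)-s['tool_pos'])
    print('row',np.round(sh/.5,3).tolist(),np.round(best/.5,3).tolist(),'mm',round(np.linalg.norm(sh)*1000),'deg',round(np.degrees(np.linalg.norm(best)),1),'q7',round(s['q'][6],2))
E
python3 - <<'E'
from h import *
d=snapshot('top');im=d['pixels'];hsv=cv2.cvtColor(im,cv2.COLOR_BGR2HSV)
m=((hsv[...,2]>95)&(hsv[...,1]<60)).astype(np.uint8)*255;m[:75]=0;m[:,:10]=0;m[:,570:]=0
cs,hi=cv2.findContours(m,cv2.RETR_CCOMP,cv2.CHAIN_APPROX_NONE)
for i,c in enumerate(cs):
    if cv2.contourArea(c)<150: continue
    z=.012
    print(i,'hole' if hi[0][i][3]>=0 else 'out',c.reshape(-1,2).mean(0).round(),*rect(ray(d,c.reshape(-1,2),z)))
d=snapshot('side')
s=get_state();Rt=R.from_quat(s['eef_rot']).as_matrix()
for L in (.147,.155,.16,.165,.17):
  for y in (-.0525,.0525):
    p=Rt@[0,y,L]+s['tool_pos'];c=d['world_to_cam']@np.r_[p,1];c=d['camera_matrix']@c[:3];print(L,y,(c[:2]/c[2]).round(1))
a=cv2.resize(d['pixels'][0:110,430:530],None,fx=4,fy=4,interpolation=cv2.INTER_CUBIC)
b=cv2.resize(im[295:355,160:230],None,fx=5,fy=5);b2=cv2.resize(im[295:355,335:415],None,fx=5,fy=5)
o=np.zeros((600,800,3),np.uint8);o[:300,:350]=b;o[:300,400:800]=b2;o[300:600,:400]=a[140:440]
cv2.imwrite('pics/c1.png',o)
w=snapshot('wrist');cv2.imwrite('pics/w0.png',w['pixels']);print(w['camera_matrix'].tolist(),w['mount'].round(4).tolist())
E
```

```text
0 out [281. 348.] [386.4   3.2] 58.6 58.5 0.9
2 out [524. 328.] [ 425.8 -437.7] 91.1 7.8 85.1
3 out [372. 329.] [ 421.9 -163.7] 113.4 55.8 -85.1
4 out [191. 324.] [429.2 170.9] 70.7 65.4 -89.5
41 out [ 59. 305.] [461.4 421.9] 36.0 34.1 5.9
42 out [ 31. 301.] [469.1 476.3] 54.1 45.9 -6.9
44 out [137. 225.] [616.1 286.5] 78.4 77.5 -0.8
45 hole [136. 225.] [616.4 286.2] 58.6 56.9 -89.9
46 out [442. 217.] [ 631.9 -297.4] 66.3 65.8 -9.9
47 hole [442. 217.] [ 631.6 -296.4] 43.5 42.6 -90.0
48 out [285. 226.] [6.148e+02 5.000e-01] 94.6 65.7 19.6
49 hole [285. 226.] [614.8   0.8] 72.2 44.5 19.0
50 out [213. 220.] [627.  140.2] 102.7 102.1 -6.7
51 hole [213. 219.] [627.1 139.7] 79.0 76.7 46.3
52 out [364. 224.] [ 620.1 -149.6] 148.7 89.9 -5.2
53 hole [364. 223.] [ 620.1 -149.6] 127.5 68.3 -5.2
0.147 -0.0525 [485.2  70.5]
0.147 0.0525 [463.3  53.4]
0.155 -0.0525 [484.7  73.9]
0.155 0.0525 [462.9  56.7]
0.16 -0.0525 [484.4  76.1]
0.16 0.0525 [462.6  58.8]
0.165 -0.0525 [484.1  78.2]
0.165 0.0525 [462.4  60.8]
0.17 -0.0525 [483.7  80.3]
0.17 0.0525 [462.1  62.9]
[[371.64829954431775, 0.0, 322.8626838061289], [0.0, 371.64829954431775, 239.3626200217438], [0.0, 0.0, 1.0]] [[0.001, -0.961, -0.2767, 0.0699], [1.0, 0.0011, -0.0001, -0.0009], [0.0004, -0.2767, 0.961, 0.0207], [0.0, 0.0, 0.0, 1.0]]
```

View pics/c1.png

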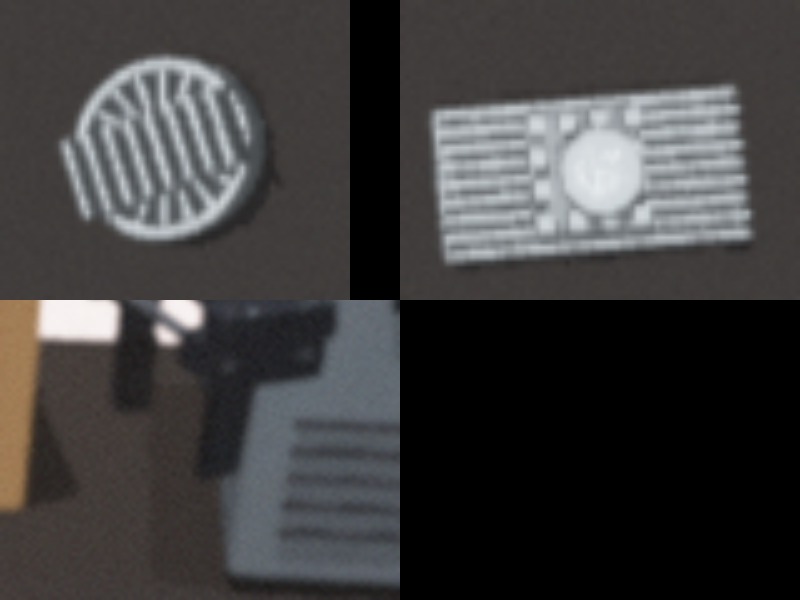

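The crop shows the strip skewed on the disc, the square and button nearly centred on the long bar, and fingertips at side pixels (484,79) and (463,62), which gives nose ≈ 0.165. I'll check that in the wrist view.

View pics/w0.png

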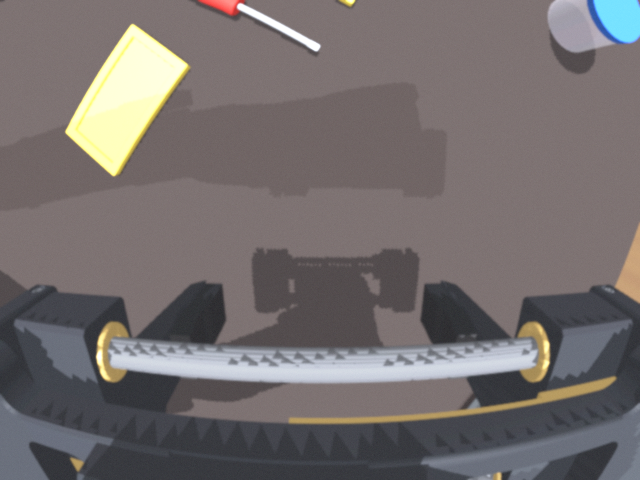

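Run:
```python
from h import *
# predicted wrist pixels of inner pad/tip corners for various L
w=snapshot('wrist');K=w['camera_matrix'];Mi=np.linalg.inv(w['mount'])
for L in (.147,.157,.162,.167,.172):
  o=[]
  for x in (.009,-.009):
    for y in (.044,.0615):
      c=(Mi@[x,y,L,1])[:3];th=np.arctan2(np.hypot(c[0],c[1]),c[2]);u=K[:2,2]+K[0,0]*th*c[:2]/np.hypot(c[0],c[1]);o.append(u.round().tolist())
  print(L,o)
print(R.from_quat(get_state()['eef_rot']).as_matrix().round(3).tolist())
go([.425,-.164,.33],85)
go([.43,.17,.33],73)
```

```text
0.147 [[439.0, 300.0], [479.0, 299.0], [433.0, 340.0], [472.0, 337.0]]
0.157 [[432.0, 290.0], [470.0, 289.0], [427.0, 328.0], [464.0, 326.0]]
0.162 [[429.0, 285.0], [466.0, 284.0], [424.0, 322.0], [461.0, 321.0]]
0.167 [[426.0, 281.0], [463.0, 280.0], [422.0, 317.0], [457.0, 316.0]]
0.172 [[423.0, 277.0], [459.0, 276.0], [419.0, 312.0], [454.0, 311.0]]
[[0.893, 0.45, -0.0], [0.45, -0.893, 0.001], [-0.0, -0.001, -1.0]]
row [0.611, -0.574, 0.149] [-0.001, 0.0, 1.108] mm 426 deg 31.8 q7 -0.22
row [0.921, -1.166, 0.15] [-0.001, 0.0, 1.527] mm 747 deg 43.8 q7 -0.22
```

The wrist view shows the fingertip inner corners near (424,283) and (424,317), so nose ≈ 0.165 m. I'll hover over the long stack.

>>> play_rows([
  [[0.61,-0.574,0.149,0,0,0.76],[0.61,-0.574,0.149,0,0,0.76],[0.61,-0.574,0.149,0,0,0.76],[0.61,-0.574,0.149,0,0,0.76],[0.61,-0.574,0.149,0,0,0.76],[0.61,-0.574,0.149,0,0,0.76],[0.61,-0.574,0.149,0,0,0.76],[0.61,-0.574,0.149,0,0,0.76],[0.61,-0.574,0.149,0,0,0.76],[0.61,-0.574,0.149,0,0,0.76],[0.61,-0.574,0.149,0,0,0.76],[0.61,-0.574,0.149,0,0,0.76],[0.61,-0.574,0.149,0,0,0.76],[0.61,-0.574,0.149,0,0,0.76],[0.61,-0.574,0.149,0,0,0.76],[0.61,-0.574,0.149,0,0,0.76]],
], claw=0, squeeze=25)

```text
clock: 1.63
tool_pos: [0.4239, -0.1664, 0.3305]
eef_rot: [0.999, 0.042, 0.0, 0.0]
contact_force: [0.6, -0.3, -0.3]
opening: 1.0
finger_force: 0.0
```

Run:
```python
from h import *
s=get_state();d=snapshot('wrist');cv2.imwrite('pics/w1.png',d['pixels']);np.savez('w1.npz',s=s,d=d)
print(s['clock'],s['tool_pos'],R.from_quat(s['eef_rot']).as_matrix().round(3).tolist(),s['contact_force'])
```

```text
1.6333 [ 0.42393264 -0.16638028  0.33050182] [[0.997, 0.083, 0.0], [0.083, -0.997, -0.001], [0.0, 0.001, -1.0]] [ 0.55786407 -0.30651438 -0.32305614]
```

View pics/w1.png

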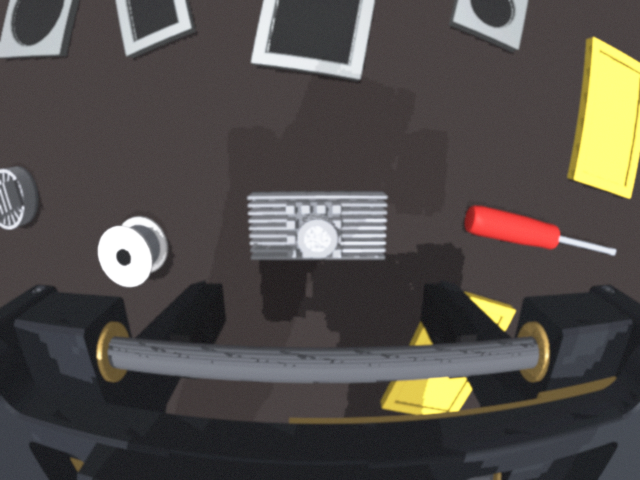

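The button top is at (318,238), on the square (columns 287–345), with the bar spanning (248–386, 193–259) and aligned with the tool.

Run:
```python
from h import *
z=np.load('w1.npz',allow_pickle=True);s=z['s'].item();d=z['d'].item()
im=d['pixels']
g=cv2.cvtColor(im,cv2.COLOR_BGR2GRAY)
print('button',wray(d,s,[[318,238],[299,238],[338,238],[318,219],[318,258]],.062).round(4).tolist())
print('bar',*rect(wray(d,s,[[248,193],[386,193],[386,259],[248,259]],.024)))
print('sq pins',wray(d,s,[[288,206],[342,206]],.044).round(4).tolist())
t=snapshot('top')
print('top cam button',ray(t,[335+602/5-40*2-0*0+0,295+170/5] if 0 else [335+202/5,295+170/5],.062).round(4))
b=ray(t,[[335+32/5,295+110/5],[335+335/5,295+87/5],[335+350/5,295+238/5],[335+45/5,295+262/5]],.024);print('top bar',*rect(b))
p=ray(t,[[335+130/5,295+116/5],[335+240/5,295+108/5],[335+146/5,295+234/5],[335+252/5,295+224/5]],.044);print('top sq',*rect(p))
```

```text
button [[0.423, -0.163, 0.062], [0.4219, -0.1498, 0.062], [0.4242, -0.1768, 0.062], [0.4365, -0.1619, 0.062], [0.4084, -0.1641, 0.062]]
bar [ 421.5 -161.5] 113.6 54.8 -85.2
sq pins [[0.4403, -0.1394, 0.044], [0.4435, -0.1786, 0.044]]
top cam button [[ 0.4237 -0.1643  0.062 ]]
top bar [ 421.2 -163.5] 109.8 53.8 -85.3
top sq [ 423.1 -162. ] 40.9 38.8 5.1
```

>>> play_rows([
  [[-0.002,-0.007,0.08,0,0,0],[-0.002,-0.007,0.16,0,0,0],[-0.002,-0.007,0.2,0,0,0],[-0.002,-0.007,0.225,0,0,0],[-0.002,-0.007,0.225,0,0,0],[-0.002,-0.007,0.225,0,0,0]],
])

```text
clock: 2.23
tool_pos: [0.423, -0.1616, 0.2175]
eef_rot: [0.999, 0.043, -0.001, -0.0]
contact_force: [-0.2, -0.2, -0.7]
opening: 0.997
finger_force: 0.0
```

>>> play_rows([
  [[0,0,0,0,0,0],[0,0,0,0,0,0],[0,0,0,0,0,0],[0,0,0,0,0,0],[0,0,0,0,0,0],[0,0,0,0,0,0],[0,0,0,0,0,0],[0,0,0,0,0,0],[0,0,0,0,0,0],[0,0,0,0,0,0],[0,0,-0.02,0,0,0],[0,0,-0.06,0,0,0],[0,0,-0.1,0,0,0],[0,0,-0.1,0,0,0]],
], claw=1)

```text
clock: 3.4
tool_pos: [0.4237, -0.1615, 0.2707]
eef_rot: [0.999, 0.043, 0.002, 0.001]
contact_force: [0.6, -0.1, -0.3]
opening: 0.305
finger_force: 25.0
```

Run:
```python
from h import *
go([.632,-.297,.225],-85)
```

```text
row [0.391, 0.306, 0.094] [0.004, -0.008, -0.002] mm 253 deg 0.3 q7 -1.22
```

>>> play_rows([
  [[0.391,0.306,0,0,0,0],[0.391,0.306,0,0,0,0],[0.391,0.306,0,0,0,0],[0.391,0.306,0,0,0,0],[0.391,0.306,0,0,0,0],[0.391,0.306,0,0,0,0],[0.391,0.306,0,0,0,0],[0.391,0.306,0,0,0,0],[0.391,0.306,0.05,0,0,0],[0.391,0.306,0.1,0,0,0],[0.391,0.306,0.14,0,0,0],[0.391,0.306,0.14,0,0,0],[0.391,0.306,0.14,0,0,0]],
])

```text
clock: 4.48
tool_pos: [0.6298, -0.2955, 0.1967]
eef_rot: [0.999, 0.044, -0.002, -0.001]
contact_force: [-0.1, 1.0, -0.8]
opening: 0.31
finger_force: 25.0
```

Run:
```python
from h import *
go([.632,-.297,.182],-85)
s=get_state();d=snapshot('wrist');t=snapshot('top');sd=snapshot('side')
o=np.zeros((480,800,3),np.uint8);o[:,:640]=d['pixels']
o[:160,640:]=cv2.resize(t['pixels'][190:245,415:470],(160,160));o[160:320,640:]=cv2.resize(sd['pixels'][170:230,275:335],(160,160))
cv2.imwrite('pics/w2.png',o)
```

```text
row [0.004, 0.003, 0.029] [-0.005, 0.008, 0.0] mm 15 deg 0.3 q7 -1.13
```

View pics/w2.png

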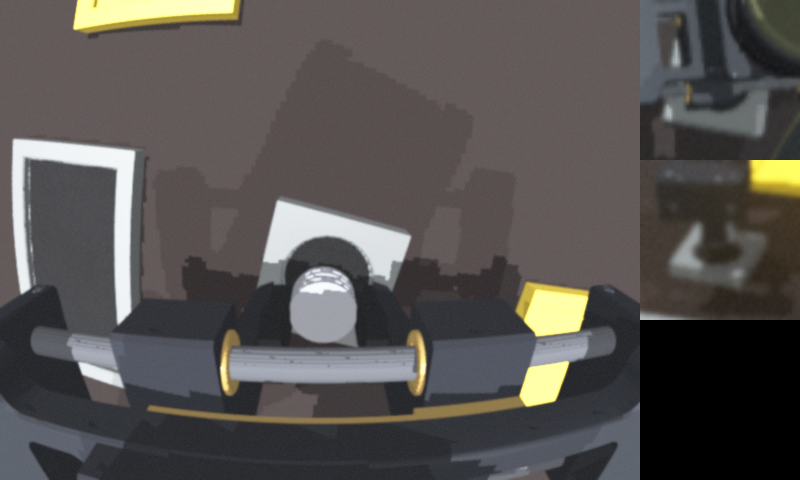

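The button (323,310) sits over its jig, whose recess edge shows at (325,240), centred sideways. Lowering and releasing.

>>> play_rows([
  [[0.004,0.003,0.015,0,0,0],[0.004,0.003,0.024,0,0,0],[0.004,0.003,0.031,0,0,0],[0.004,0.003,0.031,0,0,0],[0.004,0.003,0.031,0,0,0]],
])

```text
clock: 5.05
tool_pos: [0.6332, -0.2979, 0.1819]
eef_rot: [0.999, 0.043, -0.0, -0.0]
contact_force: [-0.4, 0.3, 0.4]
opening: 0.303
finger_force: 25.0
```

>>> play_rows([
  [[0,0,0,0,0,0],[0,0,0,0,0,0],[0,0,0,0,0,0],[0,0,0,0,0,0],[0,0,0,0,0,0],[0,0,0,0,0,0],[0,0,0,0,0,0],[0,0,-0.06,0,0,0],[0,0,-0.14,0,0,0],[0,0,-0.2,0,0,0],[0,0,-0.2,0,0,0]],
], claw=0.3)

```text
clock: 5.97
tool_pos: [0.6358, -0.2993, 0.2896]
eef_rot: [0.999, 0.043, 0.006, 0.003]
contact_force: [1.4, -0.7, 0.4]
opening: 0.702
finger_force: 0.0
```

Run:
```python
from h import *
s=get_state();d=snapshot('wrist')
cv2.imwrite('pics/w3.png',cv2.resize(d['pixels'][100:380,180:480],None,fx=1.5,fy=1.5))
go([.423,-.162,.28],-85)
```

```text
row [-0.398, -0.309, 0.009] [0.008, -0.015, -0.001] mm 252 deg 0.5 q7 -1.12
```

View pics/w3.png

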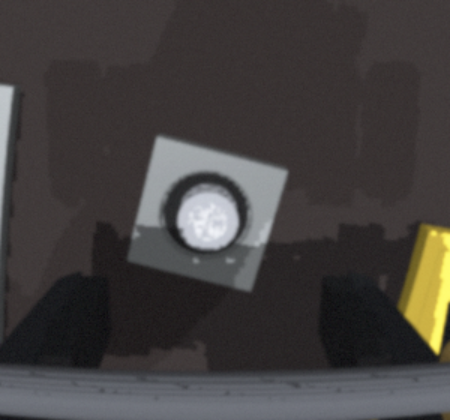

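The button sits in its recess. Next is the square.

>>> play_rows([
  [[-0.398,-0.309,0,0,0,0],[-0.398,-0.309,0,0,0,0],[-0.398,-0.309,0,0,0,0],[-0.398,-0.309,0,0,0,0],[-0.398,-0.309,0,0,0,0],[-0.398,-0.309,0,0,0,0],[-0.398,-0.309,0,0,0,0],[-0.398,-0.309,0,0,0,0],[-0.398,-0.309,0,0,0,0],[-0.398,-0.309,0,0,0,0]],
], claw=0)

```text
clock: 6.85
tool_pos: [0.4233, -0.1621, 0.282]
eef_rot: [0.999, 0.043, 0.001, 0.0]
contact_force: [0.1, -0.5, 0.7]
opening: 0.999
finger_force: 0.0
```

Run:
```python
from h import *
go([.423,-.162,.197],-85)
s=get_state();d=snapshot('wrist');im=d['pixels'];print(s['tool_pos'])
np.savez('w4.npz',s=s,d=d)
cv2.imwrite('pics/w4.png',cv2.resize(im[100:380,180:480],None,fx=2,fy=2))
```

```text
row [-0.001, -0.0, 0.17] [0.002, -0.005, -0.002] mm 85 deg 0.2 q7 -1.23
[ 0.42333685 -0.16205054  0.28195432]
```

View pics/w4.png

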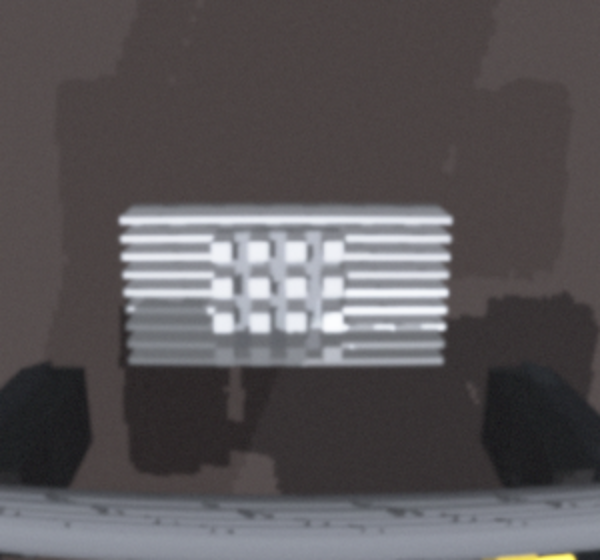

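The square's pins centre at about (319,250) full-frame, aligned with and centred between the fingers. Grasping.

>>> play_rows([
  [[-0.001,0,0.07,0,0,0],[-0.001,0,0.13,0,0,0],[-0.001,0,0.16,0,0,0],[-0.001,0,0.17,0,0,0],[-0.001,0,0.17,0,0,0],[-0.001,0,0.17,0,0,0]],
])

```text
clock: 7.4
tool_pos: [0.4239, -0.1627, 0.1971]
eef_rot: [0.999, 0.043, -0.001, -0.0]
contact_force: [0.6, -0.8, 1.0]
opening: 0.999
finger_force: 0.0
```

>>> play_rows([
  [[0,0,0,0,0,0],[0,0,0,0,0,0],[0,0,0,0,0,0],[0,0,0,0,0,0],[0,0,0,0,0,0],[0,0,0,0,0,0],[0,0,0,0,0,0],[0,0,0,0,0,0],[0,0,0,0,0,0],[0,0,-0.02,0,0,0],[0,0,-0.08,0,0,0],[0,0,-0.14,0,0,0],[0,0,-0.2,0,0,0],[0,0,-0.2,0,0,0],[0,0,-0.2,0,0,0]],
], claw=1)

```text
clock: 8.65
tool_pos: [0.4231, -0.1622, 0.3001]
eef_rot: [0.999, 0.043, 0.001, 0.0]
contact_force: [0.6, -0.3, -0.5]
opening: 0.45
finger_force: 25.0
```

Run:
```python
from h import *
go([.616,.286,.297],-90)
```

```text
row [0.462, -0.86, 0.007] [0.001, -0.004, 0.173] mm 488 deg 5.0 q7 -1.33
```

>>> play_rows([
  [[0.462,-0.86,0,0,0,0.17],[0.462,-0.86,0,0,0,0.17],[0.462,-0.86,0,0,0,0.17],[0.462,-0.86,0,0,0,0.17],[0.462,-0.86,0,0,0,0.17],[0.462,-0.86,0,0,0,0.17],[0.462,-0.86,0,0,0,0.17],[0.462,-0.86,0,0,0,0.17],[0.462,-0.86,0,0,0,0.17],[0.462,-0.86,0,0,0,0.17],[0.462,-0.86,0,0,0,0.17],[0.462,-0.86,0,0,0,0.17],[0.462,-0.86,0,0,0,0.17],[0.462,-0.86,0,0,0,0.17],[0.462,-0.86,0.06,0,0,0.17],[0.462,-0.86,0.12,0,0,0.17],[0.462,-0.86,0.16,0,0,0.17],[0.462,-0.86,0.16,0,0,0.17],[0.462,-0.86,0.16,0,0,0.17]],
])

```text
clock: 10.23
tool_pos: [0.6149, 0.2843, 0.2168]
eef_rot: [1.0, -0.0, -0.003, 0.001]
contact_force: [0.2, -0.3, 0.0]
opening: 0.45
finger_force: 25.0
```

Run:
```python
from h import *
go([.616,.286,.181],-90)
```

```text
row [0.003, -0.004, 0.072] [0.005, 0.011, -0.0] mm 36 deg 0.4 q7 -1.97
```

>>> play_rows([
  [[0.003,-0.004,0.03,0,0,0],[0.003,-0.004,0.055,0,0,0],[0.003,-0.004,0.068,0,0,0],[0.003,-0.004,0.073,0,0,0],[0.003,-0.004,0.073,0,0,0],[0.003,-0.004,0.073,0,0,0]],
])

```text
clock: 10.73
tool_pos: [0.617, 0.2885, 0.1818]
eef_rot: [1.0, 0.001, -0.001, -0.0]
contact_force: [1.7, 0.1, -0.5]
opening: 0.453
finger_force: 25.0
```

>>> play_rows([
  [[0,0,0,0,0,0],[0,0,0,0,0,0],[0,0,0,0,0,0],[0,0,0,0,0,0],[0,0,0,0,0,0],[0,0,0,0,0,0],[0,0,-0.06,0,0,0],[0,0,-0.14,0,0,0],[0,0,-0.22,0,0,0],[0,0,-0.22,0,0,0],[0,0,-0.22,0,0,0]],
], claw=0.3)

```text
clock: 11.65
tool_pos: [0.6183, 0.2887, 0.2948]
eef_rot: [1.0, 0.001, 0.002, -0.002]
contact_force: [-0.1, 1.2, -0.2]
opening: 0.698
finger_force: 0.0
```

Run:
```python
from h import *
t=snapshot('top')
q=np.array([[65,140],[88,218],[230,85],[251,150]])/5+[160,295]
print(*rect(ray(t,q,.044)),ray(t,np.array([[76,178]])/5+[160,295],.044))
go([.43,.175,.32],-72)
go([.43,.175,.32],18)
s=get_state();d=snapshot('wrist')
cv2.imwrite('pics/w5.png',d['pixels'][100:400,100:500]);
```

```text
[428.1 159.1] 61.7 28.8 -69.9 [[0.41784001 0.18827309 0.044     ]]
row [-0.375, 0.226, -0.055] [-0.003, 0.001, -0.625] mm 221 deg 17.9 q7 -1.97
row [-0.375, 0.226, -0.055] [-0.002, 0.003, 2.517] mm 221 deg 72.1 q7 -1.97
```

View pics/w5.png

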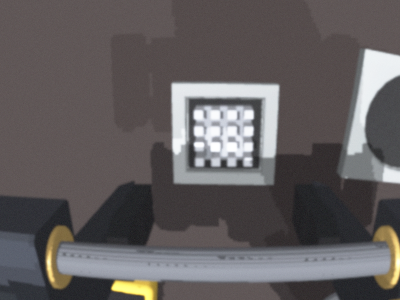

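The square is in its recess. Now I'll hover over the strip on the disc.

>>> play_rows([
  [[-0.38,0.255,-0.01,0,0,-0.65],[-0.38,0.255,-0.01,0,0,-0.65],[-0.38,0.255,-0.01,0,0,-0.65],[-0.38,0.255,-0.01,0,0,-0.65],[-0.38,0.255,-0.01,0,0,-0.65],[-0.38,0.255,-0.01,0,0,-0.65],[-0.38,0.255,-0.01,0,0,-0.65],[-0.38,0.255,-0.01,0,0,-0.65],[-0.38,0.255,-0.01,0,0,-0.65],[-0.38,0.255,-0.01,0,0,-0.65]],
], claw=0)

```text
clock: 12.58
tool_pos: [0.4286, 0.1615, 0.2965]
eef_rot: [0.987, 0.163, -0.0, -0.001]
contact_force: [0.1, 0.3, -0.0]
opening: 1.001
finger_force: 0.0
```

Run:
```python
from h import *
s=get_state();d=snapshot('wrist');np.savez('w6.npz',s=s,d=d);print(s['tool_pos'],s['q'][6])
cv2.imwrite('pics/w6.png',cv2.resize(d['pixels'][130:350,180:480],None,fx=2.5,fy=2.5,interpolation=cv2.INTER_CUBIC))
```

```text
[0.42860951 0.16153491 0.29645239] -1.7043070612404287
```

View pics/w6.png

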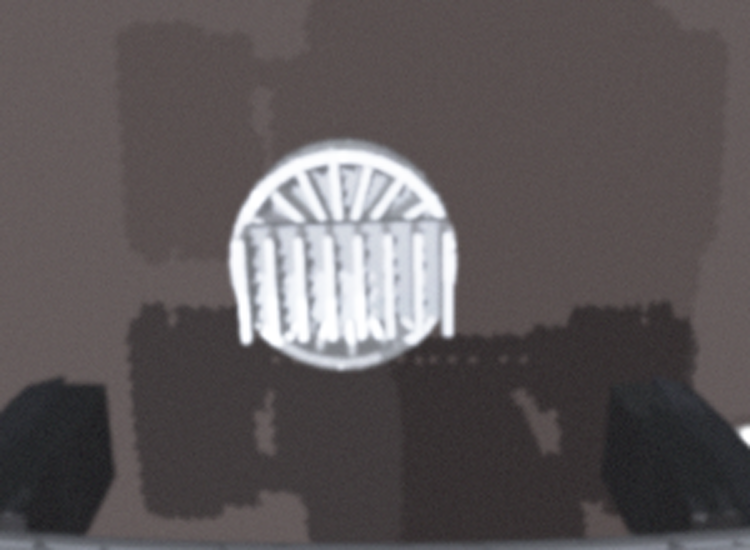

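The strip's end fins run (238,240)–(246,345) and (448,232)–(450,335) in the crop. It is nearly aligned with the tool.

Run:
```python
from h import *
z=np.load('w6.npz',allow_pickle=True);s=z['s'].item();d=z['d'].item()
f=lambda a:np.array(a)/2.5+[180,130]
p=wray(d,s,f([[236,240],[244,345],[452,232],[452,335]]),.044);r=rect(p);print(*r)
# disc rim: ellipse through visible rim
e=wray(d,s,f([[342,140],[233,240],[456,250],[342,369],[262,180],[420,175]]),.024)
A=np.c_[2*e[:,:2],np.ones(len(e))];c=np.linalg.lstsq(A,(e[:,:2]**2).sum(1),rcond=None)[0];print('disc',c[:2].round(4),'r',np.sqrt(c[2]+c[:2]@c[:2]).round(4))
go([r[0][0]/1000,r[0][1]/1000,.197],r[3],s)
```

```text
[425.9 165. ] 55.8 28.9 -69.0
disc [0.4282 0.1667] r 0.0324
row [-0.003, -0.008, 0.199] [-0.004, 0.001, -0.078] mm 100 deg 2.2 q7 -1.7
```

>>> play_rows([
  [[-0.003,-0.008,0.08,0,0,-0.08],[-0.003,-0.008,0.15,0,0,-0.08],[-0.003,-0.008,0.19,0,0,-0.08],[-0.003,-0.008,0.199,0,0,-0.08],[-0.003,-0.008,0.199,0,0,-0.08],[-0.003,-0.008,0.199,0,0,-0.08]],
])

```text
clock: 13.13
tool_pos: [0.425, 0.1642, 0.1978]
eef_rot: [0.983, 0.182, -0.001, -0.001]
contact_force: [-0.5, -0.2, 0.1]
opening: 1.002
finger_force: 0.0
```

>>> play_rows([
  [[0,0,0,0,0,0],[0,0,0,0,0,0],[0,0,0,0,0,0],[0,0,0,0,0,0],[0,0,0,0,0,0],[0,0,0,0,0,0],[0,0,0,0,0,0],[0,0,0,0,0,0],[0,0,-0.02,0,0,0],[0,0,-0.08,0,0,0],[0,0,-0.14,0,0,0],[0,0,-0.2,0,0,-0.2],[0,0,-0.2,0,0,-0.45],[0,0,-0.2,0,0,-0.7],[0,0,-0.2,0,0,-0.95],[0,0,-0.2,0,0,-0.95],[0,0,-0.2,0,0,-0.95]],
], claw=1)

```text
clock: 14.55
tool_pos: [0.4246, 0.1636, 0.2978]
eef_rot: [0.913, 0.407, -0.001, -0.001]
contact_force: [0.1, -1.3, -0.9]
opening: 0.634
finger_force: 25.0
```

Run:
```python
from h import *
go([.615,.001,.29],19.3)
```

```text
row [0.013, 0.501, 0.015] [-0.005, -0.001, -2.139] mm 251 deg 61.3 q7 -1.43
```

>>> play_rows([
  [[0.013,0.5,0,0,0,-1],[0.013,0.5,0,0,0,-1],[0.013,0.5,0,0,0,-1],[0.013,0.5,0,0,0,-1],[0.013,0.5,0,0,0,-1],[0.013,0.5,0,0,0,-1],[0.013,0.5,0,0,0,-1],[0.013,0.5,0,0,0,-1],[0.013,0.5,0,0,0,-1]],
])

```text
clock: 15.3
tool_pos: [0.6148, 0.0027, 0.2964]
eef_rot: [0.784, 0.621, -0.001, -0.002]
contact_force: [-1.3, 1.0, -0.6]
opening: 0.632
finger_force: 25.0
```

>>> play_rows([
  [[0,0,0,0,0,-1],[0,0,0,0,0,-1],[0,0,0,0,0,-1],[0,0,0,0,0,-1],[0,0,0,0,0,-1],[0,0,0,0,0,-1]],
])

```text
clock: 15.8
tool_pos: [0.6146, 0.0037, 0.2969]
eef_rot: [0.606, 0.796, -0.0, -0.002]
contact_force: [-0.5, -0.8, -0.6]
opening: 0.63
finger_force: 25.0
```

Run:
```python
from h import *
go([.615,.001,.22],19.3)
```

```text
row [-0.006, -0.0, 0.154] [-0.006, -0.005, -0.135] mm 77 deg 3.9 q7 -0.31
```

>>> play_rows([
  [[-0.006,0,0.06,0,0,-0.135],[-0.006,0,0.13,0,0,-0.135],[-0.006,0,0.17,0,0,-0.135],[-0.006,0,0.195,0,0,-0.135],[-0.006,0,0.21,0,0,-0.135],[-0.006,0,0.222,0,0,-0.135],[-0.006,0,0.231,0,0,-0.135],[-0.006,0,0.231,0,0,-0.135],[-0.006,0,0.231,0,0,-0.135]],
])

```text
clock: 16.55
tool_pos: [0.6165, -0.0005, 0.1822]
eef_rot: [0.578, 0.816, 0.0, -0.001]
contact_force: [-0.4, -0.5, -0.4]
opening: 0.632
finger_force: 25.0
```

>>> play_rows([
  [[0,0,0,0,0,0],[0,0,0,0,0,0],[0,0,0,0,0,0],[0,0,0,0,0,0],[0,0,0,0,0,0],[0,0,0,0,0,0],[0,0,-0.06,0,0,0],[0,0,-0.14,0,0,0],[0,0,-0.22,0,0,0],[0,0,-0.22,0,0,0],[0,0,-0.22,0,0,0]],
], claw=0.1)

```text
clock: 17.47
tool_pos: [0.6172, -0.0005, 0.294]
eef_rot: [0.578, 0.816, 0.001, 0.001]
contact_force: [0.1, 0.1, 0.2]
opening: 0.901
finger_force: 0.0
```

Run:
```python
from h import *
s=get_state();d=snapshot('wrist')
cv2.imwrite('pics/w7.png',d['pixels'][80:400,100:540])
for a in (70,40,10,-20): go([.428,.1665,.30],a)
```

```text
row [0.441, -0.244, -0.015] [-0.0, -0.002, -1.767] mm 252 deg 50.6 q7 -0.26
row [0.441, -0.244, -0.015] [-0.001, -0.002, -0.72] mm 252 deg 20.6 q7 -0.26
row [0.441, -0.244, -0.015] [-0.001, -0.001, 0.327] mm 252 deg 9.4 q7 -0.26
row [0.441, -0.244, -0.015] [-0.002, -0.001, 1.375] mm 252 deg 39.4 q7 -0.26
```

View pics/w7.png

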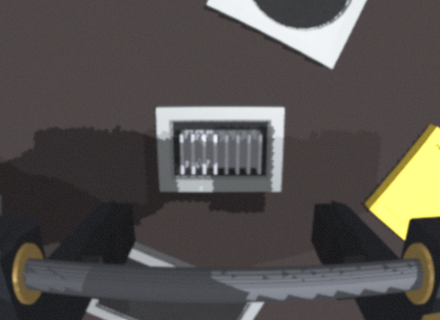

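The strip is in its recess. Next is the disc.

>>> play_rows([
  [[0.441,-0.244,-0.01,0,0,0],[0.441,-0.244,-0.01,0,0,0],[0.441,-0.244,-0.01,0,0,0],[0.441,-0.244,-0.01,0,0,0],[0.441,-0.244,-0.01,0,0,0],[0.441,-0.244,-0.01,0,0,0],[0.441,-0.244,-0.01,0,0,0],[0.441,-0.244,-0.01,0,0,0],[0.441,-0.244,-0.01,0,0,0]],
], claw=0)

```text
clock: 18.27
tool_pos: [0.4281, 0.1663, 0.2961]
eef_rot: [0.578, 0.816, -0.002, -0.001]
contact_force: [-0.8, -0.5, -1.0]
opening: 0.998
finger_force: 0.0
```

Run:
```python
from h import *
s=get_state();d=snapshot('wrist');im=d['pixels'];print(s['tool_pos'])
g=cv2.cvtColor(im,cv2.COLOR_BGR2GRAY)
m=((g>140)).astype(np.uint8)*255;m[300:]=0
m=cv2.morphologyEx(m,cv2.MORPH_CLOSE,np.ones((9,9)))
for c in cv2.findContours(m,cv2.RETR_EXTERNAL,cv2.CHAIN_APPROX_NONE)[0]:
    if cv2.contourArea(c)<800: continue
    h=cv2.convexHull(c).reshape(-1,2);p=wray(d,s,h,.024);cc,r=cv2.minEnclosingCircle(np.float32(p[:,:2]*1000))
    print(h.mean(0).round(),np.round(cc,1),round(r,1),rect(p)[:3])
cv2.imwrite('pics/w8.png',im[80:400,100:540])
go([.428,.1667,.173],19.3)
```

```text
[0.42813161 0.16628063 0.29606543]
[532. 282.] [605.5 176.8] 41.2 (array([600.8, 191.1]), 82.3, 33.6)
[329. 237.] [427.  168.5] 34.1 (array([426.3, 167.7]), 65.5, 65.3)
[585. 170.] [604.4 285.8] 51.8 (array([604.4, 286. ]), 75.7, 74.8)
[485.  23.] [460.6 365.8] 40.1 (array([468.2, 352. ]), 80.1, 31.6)
row [0.003, -0.0, 0.246] [-0.006, -0.0, -0.001] mm 123 deg 0.2 q7 -0.8
```

View pics/w8.png

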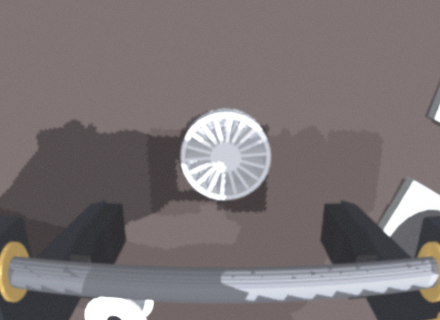

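The disc is centred at (327,235) full-frame, r ≈ 32.7 mm, nothing on it, and clear of both fingers.

>>> play_rows([
  [[0.003,-0.001,0.08,0,0,0],[0.003,-0.001,0.16,0,0,0],[0.003,-0.001,0.21,0,0,0],[0.003,-0.001,0.235,0,0,0],[0.003,-0.001,0.246,0,0,0],[0.003,-0.001,0.246,0,0,0],[0.003,-0.001,0.246,0,0,0]],
])

```text
clock: 18.9
tool_pos: [0.428, 0.1663, 0.1725]
eef_rot: [0.579, 0.815, -0.001, -0.001]
contact_force: [0.2, -0.2, -0.5]
opening: 0.998
finger_force: 0.0
```

>>> play_rows([
  [[0,0,0,0,0,0],[0,0,0,0,0,0],[0,0,0,0,0,0],[0,0,0,0,0,0],[0,0,0,0,0,0],[0,0,0,0,0,0],[0,0,0,0,0,0],[0,0,-0.02,0,0,0],[0,0,-0.08,0,0,0],[0,0,-0.14,0,0,0],[0,0,-0.2,0,0,0],[0,0,-0.2,0,0,0],[0,0,-0.2,0,0,0]],
], claw=1, squeeze=30)

```text
clock: 19.98
tool_pos: [0.4275, 0.1678, 0.275]
eef_rot: [0.578, 0.816, 0.001, -0.0]
contact_force: [0.4, -0.2, -0.9]
opening: 0.718
finger_force: 30.0
```

Run:
```python
from h import *
go([.627,.140,.21],19.3)
```

```text
row [-0.185, 0.358, 0.13] [0.003, -0.004, 0.001] mm 212 deg 0.1 q7 -1.07
```

>>> play_rows([
  [[-0.185,0.358,0,0,0,0],[-0.185,0.358,0,0,0,0],[-0.185,0.358,0,0,0,0],[-0.185,0.358,0,0,0,0],[-0.185,0.358,0,0,0,0],[-0.185,0.358,0,0,0,0],[-0.185,0.358,0,0,0,0],[-0.185,0.358,0,0,0,0],[-0.185,0.358,0.06,0,0,0],[-0.185,0.358,0.12,0,0,0],[-0.185,0.358,0.13,0,0,0],[-0.185,0.358,0.13,0,0,0]],
])

```text
clock: 20.98
tool_pos: [0.6241, 0.1405, 0.2062]
eef_rot: [0.577, 0.817, -0.003, -0.003]
contact_force: [0.1, 0.5, -1.6]
opening: 0.721
finger_force: 30.0
```

Run:
```python
from h import *
go([.627,.140,.181],19.3)
```

```text
row [-0.003, 0.005, 0.05] [-0.016, -0.002, 0.009] mm 25 deg 0.5 q7 -0.63
```

>>> play_rows([
  [[0,0,0.02,0,0,0],[0,0,0.035,0,0,0],[0,0,0.046,0,0,0],[0,0,0.055,0,0,0],[0,0,0.055,0,0,0],[0,0,0.055,0,0,0]],
])

```text
clock: 21.48
tool_pos: [0.6265, 0.1403, 0.1812]
eef_rot: [0.578, 0.816, -0.0, -0.001]
contact_force: [-0.1, 0.0, -1.5]
opening: 0.717
finger_force: 30.0
```

>>> play_rows([
  [[0,0,0,0,0,0],[0,0,0,0,0,0],[0,0,0,0,0,0],[0,0,0,0,0,0],[0,0,0,0,0,0],[0,0,0,0,0,0],[0,0,-0.06,0,0,0],[0,0,-0.14,0,0,0],[0,0,-0.22,0,0,0],[0,0,-0.22,0,0,0],[0,0,-0.22,0,0,0]],
], claw=0)

```text
clock: 22.4
tool_pos: [0.6274, 0.1408, 0.2937]
eef_rot: [0.578, 0.816, 0.002, 0.0]
contact_force: [0.7, -0.9, -0.8]
opening: 1.0
finger_force: 0.0
```

Run:
```python
from h import *
s=get_state();d=snapshot('wrist');cv2.imwrite('pics/w9.png',d['pixels'][80:400,100:540])
go([.422,-.1625,.295],4.9)
```

```text
row [-0.435, -0.587, -0.007] [-0.001, -0.001, 0.506] mm 365 deg 14.5 q7 -0.56
```

>>> play_rows([
  [[-0.435,-0.587,0,0,0,0.5],[-0.435,-0.587,0,0,0,0.5],[-0.435,-0.587,0,0,0,0.5],[-0.435,-0.587,0,0,0,0.5],[-0.435,-0.587,0,0,0,0.5],[-0.435,-0.587,0,0,0,0.5],[-0.435,-0.587,0,0,0,0.5],[-0.435,-0.587,0,0,0,0.5],[-0.435,-0.587,0,0,0,0.5],[-0.435,-0.587,0,0,0,0.5],[-0.435,-0.587,0,0,0,0.5],[-0.435,-0.587,0,0,0,0.5]],
])

```text
clock: 23.45
tool_pos: [0.4222, -0.1619, 0.2906]
eef_rot: [0.675, 0.738, -0.0, -0.002]
contact_force: [0.7, 0.1, 0.8]
opening: 1.005
finger_force: 0.0
```

Run:
```python
from h import *
s=get_state();d=snapshot('wrist');im=d['pixels'];print(s['tool_pos'])
g=cv2.cvtColor(im,cv2.COLOR_BGR2GRAY)
m=((g>130)).astype(np.uint8)*255;m[330:]=0;m[:,:200]=0;m[:,440:]=0
m=cv2.morphologyEx(m,cv2.MORPH_CLOSE,np.ones((9,9)))
for c in cv2.findContours(m,cv2.RETR_EXTERNAL,cv2.CHAIN_APPROX_NONE)[0]:
    if cv2.contourArea(c)<800: continue
    h=c.reshape(-1,2);print(h.min(0),h.max(0),*rect(wray(d,s,h,.024)))
go([.422,-.1625,.173],4.9)
a=cv2.imread('pics/w9.png');o=np.zeros((320,800,3),np.uint8);o[:,:440]=a;o[:,440:]=im[80:400,140:500];cv2.imwrite('pics/w10.png',o)
```

```text
[ 0.42224703 -0.16187937  0.29055728]
[283 158] [364 313] [ 420.5 -161. ] 112.4 53.8 -84.9
[248   0] [334  44] [384.8 -13.8] 58.0 33.0 2.8
row [-0.003, -0.001, 0.236] [-0.003, -0.005, 0.009] mm 118 deg 0.3 q7 -0.55
```

View pics/w10.png

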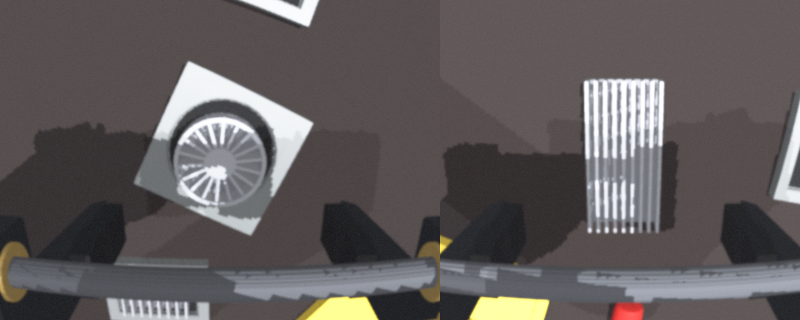

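The disc lies in its round recess (left half). The bar is bare and centred between the fingers (right half, 584–664 by 80–233). Picking the bar.

>>> play_rows([
  [[-0.002,-0.001,0.08,0,0,0],[-0.002,-0.001,0.16,0,0,0],[-0.002,-0.001,0.21,0,0,0],[-0.002,-0.001,0.23,0,0,0],[-0.002,-0.001,0.237,0,0,0],[-0.002,-0.001,0.237,0,0,0],[-0.002,-0.001,0.237,0,0,0]],
])

```text
clock: 24.08
tool_pos: [0.4221, -0.1619, 0.1723]
eef_rot: [0.674, 0.739, 0.0, -0.002]
contact_force: [-0.4, -0.2, -0.3]
opening: 1.0
finger_force: 0.0
```

>>> play_rows([
  [[0,0,0,0,0,0],[0,0,0,0,0,0],[0,0,0,0,0,0],[0,0,0,0,0,0],[0,0,0,0,0,0],[0,0,0,0,0,0],[0,0,0,0,0,0],[0,0,-0.02,0,0,0],[0,0,-0.07,0,0,0],[0,0,-0.12,0,0,0],[0,0,-0.18,0,0,0],[0,0,-0.2,0,0,0.2],[0,0,-0.2,0,0,0.4],[0,0,-0.2,0,0,0.6],[0,0,-0.2,0,0,0.8],[0,0,-0.2,0,0,1],[0,0,-0.2,0,0,1],[0,0,-0.2,0,0,1]],
], claw=1, squeeze=45)

```text
clock: 25.58
tool_pos: [0.4214, -0.1634, 0.2726]
eef_rot: [0.836, 0.549, -0.001, -0.001]
contact_force: [-0.2, -0.5, -0.5]
opening: 0.589
finger_force: 45.0
```

Run:
```python
from h import *
go([.62,-.15,.275],84.8)
```

```text
row [0.182, 0.354, -0.006] [-0.004, 0.005, 2.506] mm 199 deg 71.8 q7 -0.95
```

>>> play_rows([
  [[0.182,0.354,0,0,0,1],[0.182,0.354,0,0,0,1],[0.182,0.354,0,0,0,1],[0.182,0.354,0,0,0,1],[0.182,0.354,0,0,0,1],[0.182,0.354,0,0,0,1],[0.182,0.354,0,0,0,1],[0.182,0.354,0,0,0,1]],
])

```text
clock: 26.25
tool_pos: [0.6189, -0.151, 0.2714]
eef_rot: [0.946, 0.325, -0.002, -0.001]
contact_force: [0.1, 0.7, -1.8]
opening: 0.584
finger_force: 45.0
```

>>> play_rows([
  [[0,0,0,0,0,1],[0,0,0,0,0,1],[0,0,0,0,0,1],[0,0,0,0,0,1],[0,0,0,0,0,1],[0,0,0,0,0,1]],
])

```text
clock: 26.75
tool_pos: [0.6189, -0.1512, 0.2722]
eef_rot: [0.997, 0.081, -0.002, -0.0]
contact_force: [-0.2, 0.5, -2.0]
opening: 0.582
finger_force: 45.0
```

Run:
```python
from h import *
go([.62,-.15,.22],84.8)
```

```text
row [0.003, -0.002, 0.104] [-0.001, 0.008, 0.508] mm 52 deg 14.5 q7 -1.52
```

>>> play_rows([
  [[0.003,-0.002,0,0,0,0.25],[0.003,-0.002,0.03,0,0,0.5],[0.003,-0.002,0.08,0,0,0.5],[0.003,-0.002,0.12,0,0,0.5],[0.003,-0.002,0.13,0,0,0.5],[0.003,-0.002,0.13,0,0,0.5]],
])

```text
clock: 27.25
tool_pos: [0.6201, -0.1496, 0.2057]
eef_rot: [0.999, -0.044, -0.003, -0.001]
contact_force: [0.1, 0.8, -1.7]
opening: 0.587
finger_force: 45.0
```

Run:
```python
from h import *
go([.62,-.15,.180],84.8)
s=get_state();d=snapshot('wrist')
cv2.imwrite('pics/w11.png',d['pixels'])
```

```text
row [0.0, 0.001, 0.051] [-0.002, 0.013, 0.005] mm 26 deg 0.4 q7 -1.73
```

>>> play_rows([
  [[0,0,0.02,0,0,0],[0,0,0.035,0,0,0],[0,0,0.046,0,0,0],[0,0,0.052,0,0,0],[0,0,0.052,0,0,0],[0,0,0.052,0,0,0]],
])

```text
clock: 27.8
tool_pos: [0.6214, -0.1495, 0.1813]
eef_rot: [0.999, -0.045, -0.001, -0.0]
contact_force: [0.2, -0.7, -1.5]
opening: 0.59
finger_force: 45.0
```

>>> play_rows([
  [[0,0,0,0,0,0],[0,0,0,0,0,0],[0,0,0,0,0,0],[0,0,0,0,0,0],[0,0,0,0,0,0],[0,0,0,0,0,0],[0,0,-0.06,0,0,0],[0,0,-0.14,0,0,0],[0,0,-0.22,0,0,0],[-0.25,0,-0.3,0,0,0],[-0.4,0,-0.3,0,0,0],[-0.5,0,-0.3,0,0,0],[-0.5,0,-0.3,0,0,0],[-0.5,0,-0.3,0,0,0],[-0.5,0,-0.3,0,0,0],[-0.5,0,-0.3,0,0,0]],
], claw=0)

```text
clock: 29.13
tool_pos: [0.3638, -0.1265, 0.3324]
eef_rot: [0.999, -0.046, -0.008, -0.0]
contact_force: [-0.0, -0.1, 0.6]
opening: 0.998
finger_force: 0.0
```

Run:
```python
from h import *
t=snapshot('top');sd=snapshot('side');w=snapshot('wrist')
o=np.zeros((600,800,3),np.uint8)
o[:200,:800]=cv2.resize(t['pixels'][180:280,100:500],(800,200))
o[200:600,:400]=cv2.resize(sd['pixels'][190:450,200:460],(400,400))
o[200:500,400:800]=cv2.resize(w['pixels'],(400,300))
o[500:600,400:600]=0
cv2.imwrite('pics/fin.png',o)
```

```text
(no output)
```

View pics/fin.png

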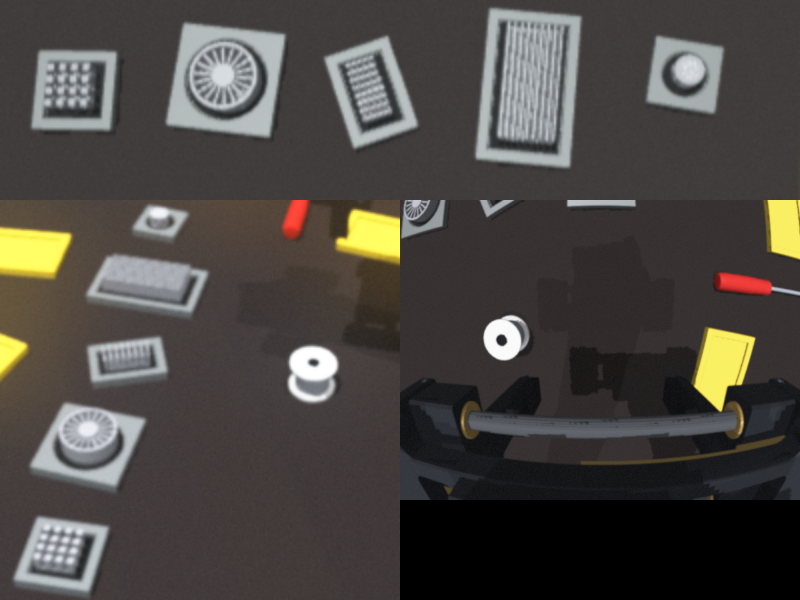

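The final view shows all five heat sinks in their own recesses, fins up, with the bystanders untouched. I'll check the centres numerically before handing in.

Run:
```python
from h import *
t=snapshot('top');sd=snapshot('side')
T=lambda x,y:[x/2+100,y/2+180]
S=lambda x,y:[x*.65+200,(y-200)*.65+190]
for n,a,b,z,j in [('sq',T(70,84),S(61,546),.027,(616,286.3)),('disc',T(222,75),S(89,428),.031,(627,140)),('strip',T(367,88),S(127,355),.027,(615,.6)),('bar',T(530,81),S(147,271),.031,(620,-149.6)),('button',T(689,70),S(160,213),.025,(632,-297))]:
    print(n,(ray(t,a,z)[0,:2]*1000).round(),(ray(sd,b,z)[0,:2]*1000).round(),j)
```

```text
sq [618. 283.] [615. 291.] (616, 286.3)
disc [626. 138.] [626. 138.] (627, 140)
strip [615.   2.] [612.  11.] (615, 0.6)
bar [ 621. -150.] [ 620. -150.] (620, -149.6)
button [ 632. -299.] [ 632. -297.] (632, -297)
```

```bash
python3 -c "
from plant import *
print(finish_job())"
```

```text
the job is handed in; nothing more can be done
None
```

All five heat sinks are in their own recesses, fins up, and the job is handed in. The meter, solder spool and screwdriver were not touched. It took about 30 s of the 134 s allowed.

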